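# Turn the finial dish to the packing carton and hold it level

### The job

The white dish on the counting scale holds one loose brass ball finial, next to be packed in the green carton. Lift the dish by its black handle about ten centimetres clear of the scale, then, still above the scale, turn it a quarter turn (left or right, whichever side the green carton stands) so that its red lip points at the middle of the green carton, keeping the dish level and the ball resting in its middle all the while. Finish still holding the dish up there, level and still; do not touch the ball with the gripper or shift the cartons, the lampshade or the tape.

Things in the scene. Friction and masses are not known exactly. Their poses are not given: they have to be found in the camera images.
- dish_grip (a point): centre of the dish's black handle block: 14 mm thick along the dish's x, 46 mm long along y, 20 mm tall, 98 mm above the dish's underside on its axis. Two thin steel wires carry it from the rim at +y and -y, reaching out to 66 mm. Open space between block and ball. Axes are the dish's: +x from its middle to its red lip, z up. Grasp from above, closing along x.
- dish: white round dish, 120 mm across, rim 24 mm above its underside, foot 72 mm across, about 250 g with handle; origin at the centre of its underside, z up; +x points to the red pouring lip, which ends 87 mm from the middle. Starts loose on the scale, lip roughly away from the robot
- dish_floor (a point): centre of the dish's inner floor, 8 mm above its underside; the floor is flat for about 10 mm around it, then rises as a shallow cone, so in a level dish the ball stays near the middle
- ball_center (a point): centre of the brass ball, 24 mm in diameter, about 60 g, loose in the middle of the dish; its top is 32 mm above the underside of the dish
- scale_top (a point): centre of the top of the scale's round steel platter, 116 mm across, 55 mm above the table; the scale is a grey box 150 x 150 x 42 mm, fixed to the table
- green_carton: open green carton, 120 x 120 mm and 90 mm tall, some 24 cm from the dish to its left or right; origin at the centre of its underside. The lip must point to its middle
- blue_carton: open blue carton of the same size on the other side of the scale, not wanted; origin at the centre of its underside
- shade: small bell-shaped copper lampshade, 90 mm across, 75 mm tall, standing beyond the scale; origin at the centre of its underside
- tape: roll of black tape lying flat, 90 mm across, 24 mm tall, beyond the scale; origin at the centre of its underside
Things that resemble listed ones, but are neither listed nor needed, are in the scene too. Of the things shaped like the part that bears scale_top, the grey one is meant.

How it is judged:
On the way, in this order (a step that is already met when the one before it is completed fails the run):
1. the dish is lifted clear of the scale by its handle, with the lip not yet pointing to the green carton (not (x of green_carton in the frame of dish_grip above 0.12 m and y of green_carton in the frame of dish_grip between -0.035 and 0.035 m) and z of dish in the frame of scale_top above 0.02 m and contact force between the fingers and dish above 1 N and contact force between dish and scale below 0.05 N), for 0.1 s.
2. held above the scale, the dish has been turned so that its lip points at the middle of the green carton, level, the ball in the middle (x of green_carton in the frame of dish_grip above 0.12 m and y of green_carton in the frame of dish_grip between -0.035 and 0.035 m and angle between dish_grip's own z axis and vertical below 0.09 rad and horizontal distance between ball_center and dish_floor below 0.014 m and z of dish in the frame of scale_top between 0.05 and 0.18 m and horizontal distance between dish_grip and scale_top below 0.04 m), for 0.3 s.
At the end, for the whole second after the job is handed in: Gripper holds the dish 50-180 mm above the platter, middles within 40 mm seen from above; the line from dish middle through lip passes within 35 mm of the green carton's middle; dish level within 0.09 rad and still; ball within 14 mm of the dish's middle (all of step 2 and contact force between the fingers and dish above 1 N and contact force between dish and scale below 0.05 N and linear speed of dish below 0.03 m/s and angular speed of dish below 0.2 rad/s); the arm keeps its last pose, push and grip.
It fails at once if the ball rolls more than 25 mm from the middle of the dish (horizontal distance between ball_center and dish_floor above 0.025 m).
It fails at once if the dish is tilted by more than 0.25 rad (angle between dish_grip's own z axis and vertical above 0.25 rad).
It fails at once if the gripper touches the ball (contact force between any of the fingers, the arm and ball above 0.2 N).
It fails at once if a carton, the lampshade or the tape is shifted by more than 20 mm (distance of any of green_carton, blue_carton, shade, tape from where it was at the start of the episode above 0.02 m).
It also fails if it takes over 45 s, if anything falls off the work surface, if the arm or the gripper's body presses on something with over 40 N, if the wrist force passes 120 N, or if a joint passes its speed limit or range.

### The arm

A 6-joint arm with a two-finger parallel gripper is mounted at the origin on the work surface. World frame = base frame: x ahead of the robot, y to its left, z up, the work surface at z = 0. Lengths are in m, angles in rad, forces in N, time in s.
With the tool pointing down it reaches from about 0.3 to 1 m from the base axis. Payload 5.1 kg.
Tool frame: the origin (TCP) lies midway between the tips of the shut fingers; the grasp point (between the pads) lies 19 mm behind it; z points along the fingers, y is the direction in which the jaws open and shut (so a half turn about z gives the same grasp; the last joint's range is limited). The gripper opens to 95 mm and grips with 3 to 60 N. Pads are 20 mm wide; open, the fingers measure 119 mm over their backs; the gripper's body (75 mm by 180 mm) begins 59 mm behind the grasp point.
Start: joints at [-1.226, 0.124, 1.65, -0, 1.367, -0.083], TCP at [0.27, -0.591, 0.215] pointing down, gripper open.
Joint ranges: [-2.61, 2.61], [-1.02, 2.33], [0.03, 2.71], [-1.35, 4.49], [0.32, 2.68], [-2.91, 2.91]. Speed limits (rad/s): [2.57, 2.57, 3.14, 3.14, 3.14, 3.14].

### API

Orientations are given as a unit quaternion [w, x, y, z].
In Python, from station import ctrl gives the robot as it stands. The module is installed in compiled form; this text tells all that it offers.
- The arm moves only by the shell command python3 -m crank 'ROWS'. ROWS is JSON, a list of rows, each an object of numbers: "gripper": the closure, from 0 (fully open) to 1 (shut); "dx", "dy", "dz": the shift along the tool's x, y, z in m; "spin": the turn about the tool's z in rad. In form: [{"gripper": .., "dx": .., "dy": .., "dz": .., "spin": ..}, ...]. A call has 1 to 8 rows; each row shifts and turns the commanded pose from where the row before left it, along the tool's axes as they then stand; what a row does not reach is not made up. A row lasts 1/12 s, in which the tool goes at most 41.7 mm and 7.16 degrees, less where a joint would pass 70% of its speed; a pose out of reach is approached as far as the arm can. A call is refused whole if a number of a shift passes 0.0417 or a number of a turn 0.125, either way. A call with a gripper value outside its range is refused whole. The fingers move at their own pace and stop on an object; the grip force is fixed at half the most. Time passes only in rows, so rows that do not move let the fingers close. It gives the time, the measured TCP pose, the force and the opening at its end, in the units of the state.
- ctrl.observe(): the state, without advancing time (a new reading comes with each control period).
- ctrl.capture(name): name is "scene" or "top"; returns a dict with "pixels" (384x512x3 uint8, red, green, blue), "vertical_fov" (degrees; the focal length in pixels is half the picture's height over the tangent of half this angle, whatever the lens; pixels are square), "cx", "cy" (the principal point, pixels), "eye" and "orientation" of the camera in the world. Camera axes: x right, y up, looking along -z (the intrinsics and any distortion apply to the point x, -y, -z); pixel columns grow to the right and rows downward; lengths in m; the calibration is good to about 2 mm. A picture is of the moment at which its call begins. There is no depth.
- ctrl.close_job(): hands the job in, once; it reports no verdict.
The state is a dict: "time_s": time; "qpos": joint angles; "dq": joint speeds; "tau": joint torques, N m; "tcp_pos": TCP position; "tool_rot": TCP orientation; "wrist_force": force on the tool from outside, world axes, zero at the start; "ft_torque": the same for the moment, N m; "grip_width": finger opening in m.
Only numpy, scipy, OpenCV 4.12 (cv2) and the standard library are available. Lean on these libraries where they do the work, as an engineer would, in place of code of your own. Each camera call takes 0.05 s, during which the arm holds its last target.

## Working session

There is one attempt and no reset: what is moved stays moved. The work goes in short steps, Python scripts to look and compute and a shell command to move; the robot and the scene stay as the last step left them, time stands still between calls to the robot, and variables do not carry over. Pictures are saved under pics/ and viewed, and the job is handed in when it is done.

```bash
mkdir -p pics
python3 - <<'E'
from station import ctrl
import cv2
print(ctrl.observe())
for n in("scene","top"):
    c=ctrl.capture(n); print({k:v for k,v in c.items() if k!="pixels"})
    cv2.imwrite(f"pics/{n}0.png",c["pixels"][:,:,::-1])
E
```

```text
{'time_s': 0.0, 'qpos': array([-1.22559759e+00,  1.24508364e-01,  1.65164280e+00, -2.21494997e-05,
        1.36752665e+00, -8.25784778e-02]), 'dq': array([-0.0008499 ,  0.00165096, -0.00140273, -0.00155627,  0.00082137,
       -0.00127431]), 'tau': array([ 9.35779135e-04, -4.17599702e+01, -3.59932923e+01,  7.74039980e-02,
        4.89701517e-02, -1.69333694e-04]), 'tcp_pos': array([ 0.26941538, -0.59083349,  0.2134034 ]), 'tool_rot': array([-1.03218176e-03,  9.77211895e-01,  2.12263574e-01, -1.47258890e-04]), 'wrist_force': array([-0.12089934, -0.15404009, -0.2808759 ]), 'ft_torque': array([ 0.02451926,  0.03375973, -0.00718956]), 'grip_width': 0.09525151407344541}
{'vertical_fov': 53.67633996846919, 'cx': 246.47573756990357, 'cy': 191.2940740918392, 'eye': array([ 1.10487924, -0.89852854,  0.80123347]), 'orientation': array([0.84561603, 0.4655457 , 0.12004545, 0.23192633])}
{'vertical_fov': 57.866488634496164, 'cx': 250.88588896295303, 'cy': 190.56279826700617, 'eye': array([0.39839464, 0.03028501, 1.32558672]), 'orientation': array([-0.69868216, -0.04778917,  0.05003996,  0.71207825])}
```

View pics/scene0.png

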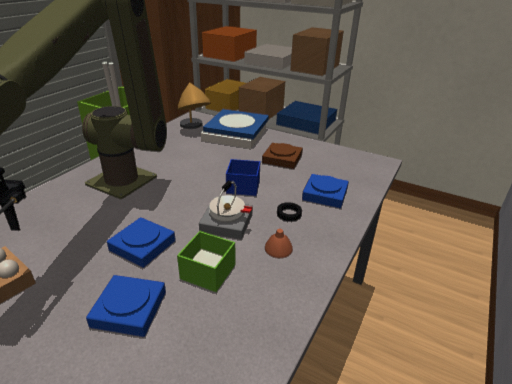

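View pics/top0.png

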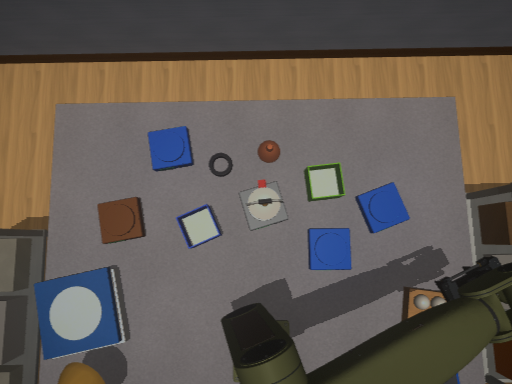

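The scene view shows the dish near (228,208) with its red lip at (248,209) and the green carton at (207,260). In the top view the dish is at (264,203), lip (262,184), green carton (324,182), on the robot's right. I'll measure these next.

```bash
cat > h.py <<'E'
import numpy as np, cv2
from scipy.spatial.transform import Rotation as R
def ray(c,u,v):
    f=192/np.tan(np.radians(c["vertical_fov"])/2)
    q=np.array(c["orientation"]); r=R.from_quat([q[1],q[2],q[3],q[0]])
    return r.apply([(u-c["cx"])/f,-(v-c["cy"])/f,-1.0])
def onz(c,u,v,z):
    d=ray(c,u,v); e=np.array(c["eye"]); return e+d*(z-e[2])/d[2]
def tri(c1,p1,c2,p2):
    d1,d2=ray(c1,*p1),ray(c2,*p2); A=np.stack([d1,-d2],1); s=np.linalg.lstsq(A,c2["eye"]-c1["eye"],rcond=None)[0]
    a=c1["eye"]+d1*s[0]; b=c2["eye"]+d2*s[1]; return (a+b)/2,np.linalg.norm(a-b)
def blobs(m,amin=15):
    n,l,s,ce=cv2.connectedComponentsWithStats(m.astype(np.uint8)); return [(s[i].tolist(),ce[i].round(1).tolist()) for i in range(1,n) if s[i][4]>=amin]
def show(c,x0,y0,x1,y1,name,k=8):
    cv2.imwrite(name,cv2.resize(c["pixels"][y0:y1,x0:x1,::-1],None,fx=k,fy=k,interpolation=cv2.INTER_CUBIC))
E
python3 - <<'E'
from station import ctrl
from h import *
for n in("scene","top"):
    c=ctrl.capture(n); p=c["pixels"].astype(int); r,g,b=p[...,0],p[...,1],p[...,2]
    print(n,"green",blobs((g>1.4*r)&(g>1.5*b)&(g>50),60))
    print("red",blobs((r>2.5*g)&(r>2.5*b)&(r>110),8))
    print("brass",[x for x in blobs((r>1.3*b)&(r>60)&(abs(g-r)<90),8) if 180<x[1][0]<320 and 140<x[1][1]<270])
    if n=="top":
        show(c,225,165,305,240,"pics/t1.png")
        m=((g>1.4*r)&(g>1.5*b)&(g>50))
        n_,l=cv2.connectedComponents(m.astype(np.uint8))
        i=l[182,int(np.where(m[182,290:360])[0][0]+290)]
        pts=np.argwhere(l==i)[:,::-1].astype(np.float32)
        rc=cv2.minAreaRect(pts); print(rc,onz(c,*rc[0],.09))
    else: show(c,190,170,270,235,"pics/s1.png")
E
```

```text
scene green [([178, 231, 57, 60, 2069], [206.3, 260.9])]
red [([242, 206, 10, 6, 32], [246.6, 208.9])]
brass [([262, 143, 41, 19, 484], [282.7, 151.3]), ([224, 203, 7, 7, 40], [226.8, 206.0]), ([240, 205, 13, 9, 43], [246.0, 209.2]), ([265, 228, 28, 30, 580], [278.5, 244.8]), ([177, 230, 58, 39, 248], [206.0, 249.1])]
top green [([307, 163, 38, 36, 133], [327.6, 180.8])]
red [([259, 180, 7, 7, 43], [261.6, 183.1])]
brass [([258, 140, 22, 23, 399], [268.6, 151.1]), ([257, 179, 10, 9, 29], [261.2, 183.3]), ([262, 203, 6, 3, 12], [264.8, 204.2])]
((309.0, 179.5), (5.0, 0.0), -90.0) [ 0.60688142 -0.18577462  0.09      ]
```

```bash
ls pics
```

```text
s1.png
scene0.png
t1.png
top0.png
```

View pics/t1.png

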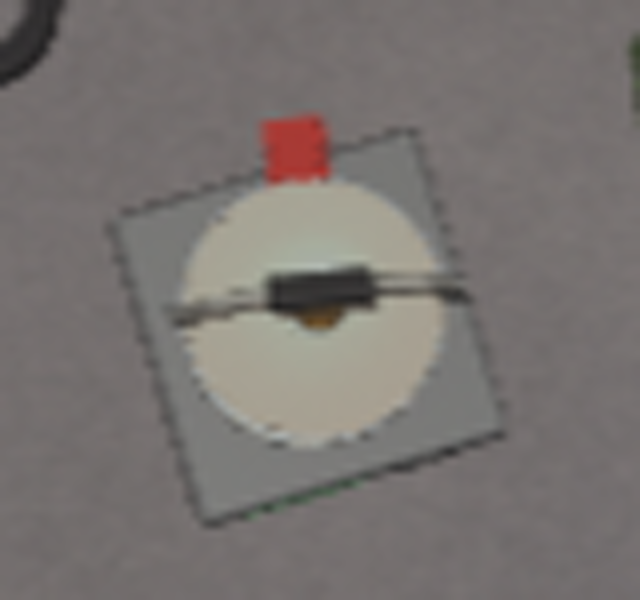

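View pics/s1.png

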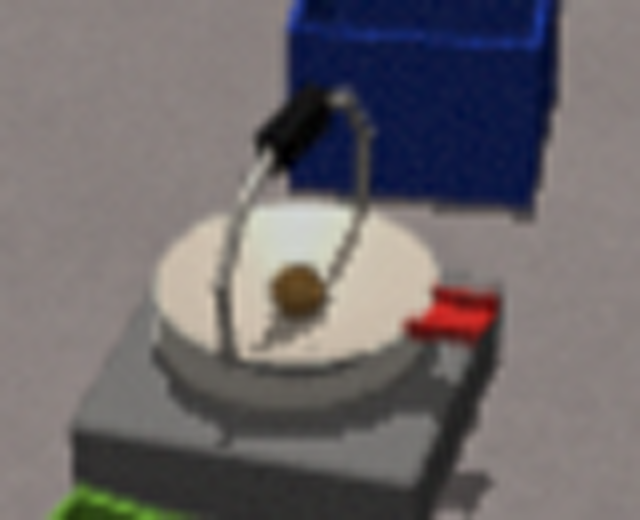

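Top close-up: the black block is centred at about (264.7,200.6), the lip at (261.6,183.1) and the dish disc at about (264,204). Scene close-up: the block is at about (226.5,185.8).

Run:
```python
from station import ctrl
from h import *
s=ctrl.capture("scene"); t=ctrl.capture("top")
print("block tri",tri(s,(226.5,185.8),t,(264.7,200.6)))
print("block z.153",onz(t,264.7,200.6,.153), onz(s,226.5,185.8,.153))
print("ball tri",onz(s,226.8,206,.075))
p=t["pixels"].astype(int); r,g,b=p[...,0],p[...,1],p[...,2]
m=(r>135)&(g>125)&(r-b<60); m[:, :225]=0;m[:,305:]=0;m[:165]=0;m[240:]=0
m=cv2.morphologyEx(m.astype(np.uint8),cv2.MORPH_OPEN,np.ones((2,2)))
ct=max(cv2.findContours(m,0,2)[0],key=cv2.contourArea); e=cv2.fitEllipse(cv2.convexHull(ct)); print(e)
d=onz(t,*e[0],.077); l=onz(t,261.6,183.1,.073); print("dish",d,"lip",l,"yaw",np.degrees(np.arctan2(*(l-d)[[1,0]])))
dk=(r<70)&(g<70)&(b<70); dk[:,:256]=0;dk[:,274:]=0;dk[:195]=0;dk[206:]=0
pts=np.argwhere(dk)[:,::-1].astype(np.float32); print(len(pts),cv2.minAreaRect(pts),pts.mean(0))
a=onz(t,258.4,201.4,.153);b_=onz(t,271.,200.6,.153);print("handle axis yaw",np.degrees(np.arctan2(*(a-b_)[[1,0]]))-90)
# carton top
g2=((g>1.25*r)&(g>1.4*b)&(g>40)); g2[:,:300]=0;g2[:,350:]=0;g2[:155]=0;g2[210:]=0
pts=np.argwhere(g2)[:,::-1].astype(np.float32);rc=cv2.minAreaRect(pts);print(rc,"rim",onz(t,*rc[0],.09))
bx=[onz(t,*q,.09) for q in cv2.boxPoints(rc)];print([np.linalg.norm(bx[i]-bx[i-1]) for i in range(4)])
w=(r>150)&(g>150);w[:,:305]=0;w[:,345:]=0;w[:160]=0;w[205:]=0
rc=cv2.minAreaRect(np.argwhere(w)[:,::-1].astype(np.float32));print("floor",rc,onz(t,*rc[0],.004))
show(t,290,150,360,215,"pics/t2.png")
from scipy.spatial.transform import Rotation as R
o=ctrl.observe();q=o["tool_rot"];print(R.from_quat([q[1],q[2],q[3],q[0]]).as_matrix())
```

```text
block tri (array([ 0.52686118, -0.02106251,  0.15236442]), np.float64(0.0007856120616644684))
block z.153 [ 0.52647026 -0.02126163  0.153     ] [ 0.52772378 -0.02166057  0.153     ]
ball tri [ 0.52893397 -0.02389662  0.075     ]
((265.40960693359375, 210.24632263183594), (20.44573402404785, 31.822731018066406), 80.31805419921875)
dish [ 0.49979768 -0.02629818  0.077     ] lip [ 0.59967884 -0.01503905  0.073     ] yaw 6.431532034427951
55 ((265.0, 201.0), (4.0, 12.0), 90.0) [264.78183 201.05455]
handle axis yaw 2.567247646844322
((324.4000244140625, 181.20001220703125), (34.7297248840332, 36.96235275268555), 82.87498474121094) rim [ 0.59962239 -0.24106411  0.09      ]
[np.float64(0.12637323800001368), np.float64(0.13482495005631812), np.float64(0.1266915450513776), np.float64(0.13296050597078024)]
floor ((323.4180908203125, 182.30374145507812), (26.40612030029297, 25.17928695678711), 83.2901611328125) [ 0.60938936 -0.25595493  0.004     ]
[[ 9.09886084e-01  4.14858129e-01 -2.15043019e-04]
 [ 4.14858180e-01 -9.09885878e-01  6.15938209e-04]
 [ 5.98623671e-05 -6.49645961e-04 -9.99999787e-01]]
```

```bash
sleep 1
```

```text
(no output)
```

View pics/t2.png

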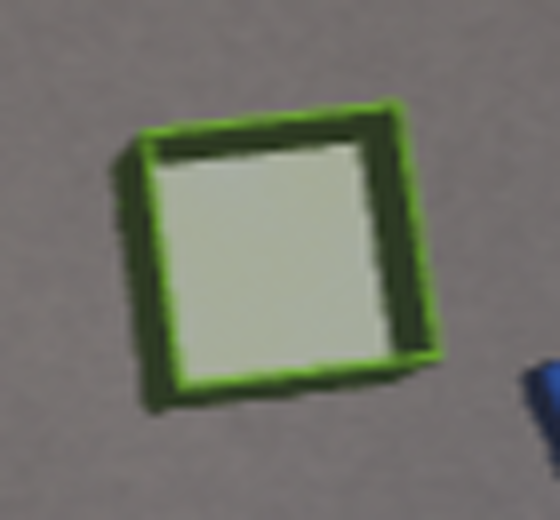

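```bash
python3 -m crank '[{"dx":0.01,"dy":-0.009},{"dx":0.02,"dy":-0.017},{"dx":0.02,"dy":-0.017},{"dx":0.02,"dy":-0.017},{"dx":0.02,"dy":-0.017},{"dx":0.02,"dy":-0.017},{"dx":0.02,"dy":-0.017},{"dx":0.02,"dy":-0.017}]'
python3 -m crank '[{"dx":0.02,"dy":-0.017},{"dx":0.02,"dy":-0.017},{"dx":0.02,"dy":-0.017},{"dx":0.02,"dy":-0.017},{"dx":0.02,"dy":-0.017},{"dx":0.02,"dy":-0.017},{"dx":0.02,"dy":-0.017},{"dx":0.02,"dy":-0.017}]'
python3 -m crank '[{"spin":-0.12},{"spin":-0.12},{"spin":-0.12},{"spin":-0.12},{"spin":-0.12},{"spin":-0.12},{"spin":-0.12},{"spin":-0.12}]'
python3 -m crank '[{"spin":-0.12},{"spin":-0.12},{"spin":0},{"spin":0}]'
python3 - <<'E'
from station import ctrl
from h import *
o=ctrl.observe();q=o["tool_rot"];M=R.from_quat([q[1],q[2],q[3],q[0]]).as_matrix()
print(o["time_s"],o["tcp_pos"],o["qpos"],np.degrees(np.arctan2(M[1,1],M[0,1])),M[:,2])
print("need",M.T@(np.array([.527,-.0213,.2134])-o["tcp_pos"]))
E
```

```text
0.3 [ 0.26955907 -0.59124298  0.21425582] [-1.22561527e+00  1.24023973e-01  1.65073147e+00  6.18198776e-06
  1.36748958e+00 -8.26071465e-02] -65.48961198678148 [-2.15043019e-04  6.15938209e-04 -9.99999787e-01]
need [ 0.47068737 -0.41178105  0.00115151]invalid input
invalid input
invalid input
invalid input
```

The moves were refused, so I'll supply all five keys in each row.

```bash
python3 -m crank '[{"gripper":0,"dx":0.01,"dy":-0.009,"dz":0,"spin":0},{"gripper":0,"dx":0.02,"dy":-0.017,"dz":0,"spin":0},{"gripper":0,"dx":0.02,"dy":-0.017,"dz":0,"spin":0},{"gripper":0,"dx":0.02,"dy":-0.017,"dz":0,"spin":0},{"gripper":0,"dx":0.02,"dy":-0.017,"dz":0,"spin":0},{"gripper":0,"dx":0.02,"dy":-0.017,"dz":0,"spin":0},{"gripper":0,"dx":0.02,"dy":-0.017,"dz":0,"spin":0},{"gripper":0,"dx":0.02,"dy":-0.017,"dz":0,"spin":0}]'
```

```text
time_s: 0.97
tcp_pos: [0.3535, -0.4106, 0.2147]
tool_rot: [-0.0, 0.977, 0.212, 0.0]
wrist_force: [1.0, -0.2, -0.3]
grip_width: 0.0951
```

```bash
python3 -m crank '[{"gripper":0,"dx":0.02,"dy":-0.017,"dz":0,"spin":0},{"gripper":0,"dx":0.02,"dy":-0.017,"dz":0,"spin":0},{"gripper":0,"dx":0.02,"dy":-0.017,"dz":0,"spin":0},{"gripper":0,"dx":0.02,"dy":-0.017,"dz":0,"spin":0},{"gripper":0,"dx":0.02,"dy":-0.017,"dz":0,"spin":0},{"gripper":0,"dx":0.02,"dy":-0.017,"dz":0,"spin":0},{"gripper":0,"dx":0.02,"dy":-0.017,"dz":0,"spin":0},{"gripper":0,"dx":0.02,"dy":-0.017,"dz":0,"spin":0}]'
python3 -m crank '[{"gripper":0,"dx":0,"dy":0,"dz":0,"spin":-0.12},{"gripper":0,"dx":0,"dy":0,"dz":0,"spin":-0.12},{"gripper":0,"dx":0,"dy":0,"dz":0,"spin":-0.12},{"gripper":0,"dx":0,"dy":0,"dz":0,"spin":-0.12},{"gripper":0,"dx":0,"dy":0,"dz":0,"spin":-0.12},{"gripper":0,"dx":0,"dy":0,"dz":0,"spin":-0.12},{"gripper":0,"dx":0,"dy":0,"dz":0,"spin":-0.12},{"gripper":0,"dx":0,"dy":0,"dz":0,"spin":-0.12}]'
python3 -m crank '[{"gripper":0,"dx":0,"dy":0,"dz":0,"spin":-0.12},{"gripper":0,"dx":0,"dy":0,"dz":0,"spin":-0.12},{"gripper":0,"dx":0,"dy":0,"dz":0,"spin":0},{"gripper":0,"dx":0,"dy":0,"dz":0,"spin":0}]'
python3 - <<'E'
from station import ctrl
from h import *
o=ctrl.observe();q=o["tool_rot"];M=R.from_quat([q[1],q[2],q[3],q[0]]).as_matrix()
print(o["time_s"],o["tcp_pos"],o["qpos"],np.degrees(np.arctan2(M[1,1],M[0,1])),M[:,2])
print("need",M.T@(np.array([.527,-.0213,.2134])-o["tcp_pos"]))
E
```

```text
time_s: 1.63
tcp_pos: [0.4423, -0.2205, 0.2147]
tool_rot: [-0.0, 0.977, 0.212, 0.0]
wrist_force: [0.8, 0.3, -0.1]
grip_width: 0.0952
time_s: 2.3
tcp_pos: [0.4419, -0.2217, 0.2146]
tool_rot: [-0.0, 0.767, 0.642, 0.0]
wrist_force: [-0.1, 0.2, -0.1]
grip_width: 0.0953
time_s: 2.63
tcp_pos: [0.442, -0.222, 0.2146]
tool_rot: [-0.0, 0.688, 0.726, 0.0]
wrist_force: [0.1, 0.4, 0.5]
grip_width: 0.095
2.6333 [ 0.44201098 -0.22198365  0.21464065] [-5.74107686e-01 -2.28480458e-01  1.98862014e+00  1.92525139e-04
  1.38142604e+00 -6.28453463e-01] 3.11170682733561 [ 1.25306074e-04  1.44140404e-04 -9.99999982e-01]
need [0.19577415 0.09575722 0.00128022]
```

```bash
python3 -m crank '[{"gripper":0,"dx":0.025,"dy":0.012,"dz":0,"spin":0},{"gripper":0,"dx":0.025,"dy":0.012,"dz":0,"spin":0},{"gripper":0,"dx":0.025,"dy":0.012,"dz":0,"spin":0},{"gripper":0,"dx":0.025,"dy":0.012,"dz":0,"spin":0},{"gripper":0,"dx":0.025,"dy":0.012,"dz":0,"spin":0},{"gripper":0,"dx":0.025,"dy":0.012,"dz":0,"spin":0},{"gripper":0,"dx":0.025,"dy":0.012,"dz":0,"spin":0},{"gripper":0,"dx":0.021,"dy":0.012,"dz":0,"spin":0}]'
python3 -m crank '[{"gripper":0,"dx":0,"dy":0,"dz":0,"spin":-0.025},{"gripper":0,"dx":0,"dy":0,"dz":0,"spin":0},{"gripper":0,"dx":0,"dy":0,"dz":0,"spin":0}]'
python3 - <<'E'
from station import ctrl
from h import *
o=ctrl.observe();q=o["tool_rot"];M=R.from_quat([q[1],q[2],q[3],q[0]]).as_matrix()
print(o["time_s"],o["tcp_pos"],o["qpos"],np.degrees(np.arctan2(M[1,1],M[0,1])))
print("need",M.T@(np.array([.527,-.0213,.134])-o["tcp_pos"]))
c=ctrl.capture("scene");show(c,180,110,280,235,"pics/s2.png",5)
E
```

```text
time_s: 3.3
tcp_pos: [0.5269, -0.0194, 0.2147]
tool_rot: [-0.0, 0.687, 0.726, 0.0]
wrist_force: [0.7, -0.1, -0.2]
grip_width: 0.0953
time_s: 3.55
tcp_pos: [0.5265, -0.0216, 0.2145]
tool_rot: [-0.0, 0.678, 0.735, -0.0]
wrist_force: [-0.8, -0.7, 0.4]
grip_width: 0.095
3.55 [ 0.52651037 -0.02163574  0.2145352 ] [-1.42744106e-01 -1.50876602e-01  1.92234892e+00 -3.99564360e-04
  1.37050867e+00 -2.23395306e-01] 4.625528440317969
need [0.00031898 0.00055259 0.08053486]
```

View pics/s2.png

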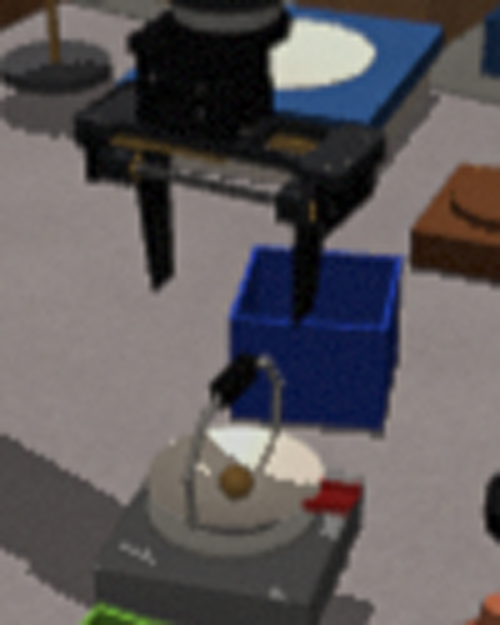

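The open fingers sit astride the black handle (scene crop, tips near (160,285) and (305,315), block at (235,380)). Descending.

```bash
python3 -m crank '[{"gripper":0,"dx":0,"dy":0.0005,"dz":0.012,"spin":0},{"gripper":0,"dx":0,"dy":0,"dz":0.012,"spin":0},{"gripper":0,"dx":0,"dy":0,"dz":0.012,"spin":0},{"gripper":0,"dx":0,"dy":0,"dz":0.012,"spin":0},{"gripper":0,"dx":0,"dy":0,"dz":0.012,"spin":0},{"gripper":0,"dx":0,"dy":0,"dz":0.01,"spin":0},{"gripper":0,"dx":0,"dy":0,"dz":0.008,"spin":0},{"gripper":0,"dx":0,"dy":0,"dz":0.002,"spin":0}]'
python3 -m crank '[{"gripper":0,"dx":0,"dy":0,"dz":0,"spin":0},{"gripper":0,"dx":0,"dy":0,"dz":0,"spin":0}]'
python3 - <<'E'
from station import ctrl
from h import *
o=ctrl.observe()
print(o["tcp_pos"])
c=ctrl.capture("scene");show(c,180,130,280,235,"pics/s3.png",5)
E
```

```text
time_s: 4.27
tcp_pos: [0.5262, -0.0213, 0.1323]
tool_rot: [-0.001, 0.678, 0.735, -0.001]
wrist_force: [-0.4, -0.3, -0.1]
grip_width: 0.0951
time_s: 4.43
tcp_pos: [0.5277, -0.0214, 0.135]
tool_rot: [0.0, 0.678, 0.736, 0.0]
wrist_force: [-0.3, -0.6, 0.5]
grip_width: 0.095
[ 0.52768581 -0.02141967  0.1349696 ]
```

View pics/s3.png

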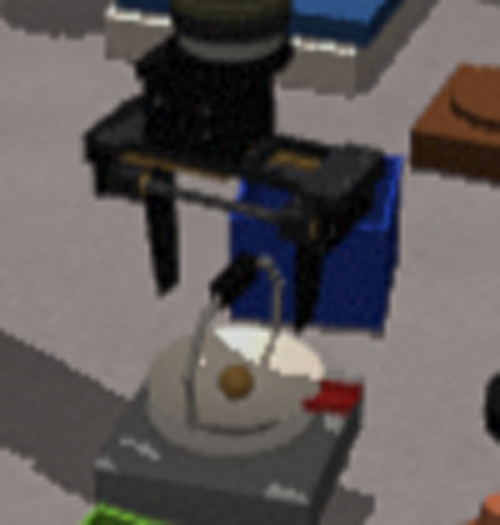

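The tips are level with the handle and on either side of it. I'll close in stages to avoid a jolt.

```bash
python3 -m crank '[{"gripper":0.3,"dx":0,"dy":0,"dz":0,"spin":0},{"gripper":0.5,"dx":0,"dy":0,"dz":0,"spin":0},{"gripper":0.7,"dx":0,"dy":0,"dz":0,"spin":0},{"gripper":0.75,"dx":0,"dy":0,"dz":0,"spin":0},{"gripper":0.75,"dx":0,"dy":0,"dz":0,"spin":0},{"gripper":0.75,"dx":0,"dy":0,"dz":0,"spin":0},{"gripper":0.75,"dx":0,"dy":0,"dz":0,"spin":0},{"gripper":0.75,"dx":0,"dy":0,"dz":0,"spin":0}]'
python3 - <<'E'
from station import ctrl
from h import *
o=ctrl.observe()
print(o["tcp_pos"])
c=ctrl.capture("scene");show(c,200,150,270,220,"pics/s4.png",7)
E
```

```text
time_s: 5.15
tcp_pos: [0.5273, -0.0214, 0.1347]
tool_rot: [-0.0, 0.678, 0.736, -0.0]
wrist_force: [-0.4, 0.4, 0.5]
grip_width: 0.0472
[ 0.52732614 -0.02139671  0.13466124]
```

View pics/s4.png

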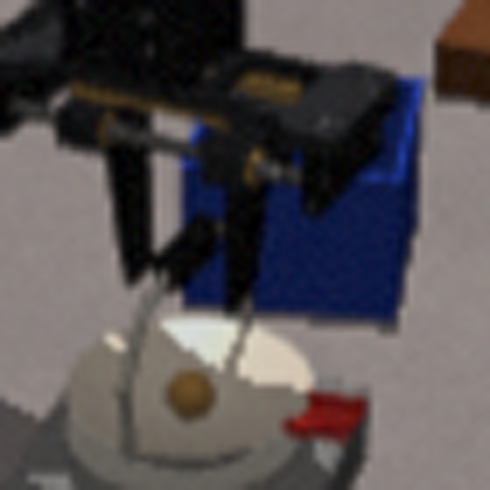

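```bash
python3 -m crank '[{"gripper":0.75,"dx":0,"dy":0,"dz":0,"spin":0},{"gripper":0.75,"dx":0,"dy":0,"dz":0,"spin":0},{"gripper":0.75,"dx":0,"dy":0,"dz":0,"spin":0},{"gripper":0.8,"dx":0,"dy":0,"dz":0,"spin":0},{"gripper":0.82,"dx":0,"dy":0,"dz":0,"spin":0},{"gripper":0.84,"dx":0,"dy":0,"dz":0,"spin":0},{"gripper":0.86,"dx":0,"dy":0,"dz":0,"spin":0},{"gripper":0.88,"dx":0,"dy":0,"dz":0,"spin":0}]'
python3 -m crank '[{"gripper":0.9,"dx":0,"dy":0,"dz":0,"spin":0},{"gripper":0.92,"dx":0,"dy":0,"dz":0,"spin":0},{"gripper":0.95,"dx":0,"dy":0,"dz":0,"spin":0},{"gripper":1,"dx":0,"dy":0,"dz":0,"spin":0},{"gripper":1,"dx":0,"dy":0,"dz":0,"spin":0},{"gripper":1,"dx":0,"dy":0,"dz":0,"spin":0},{"gripper":1,"dx":0,"dy":0,"dz":0,"spin":0}]'
python3 - <<'E'
from station import ctrl
from h import *
o=ctrl.observe()
print(o["tcp_pos"],o["grip_width"],o["wrist_force"],o["ft_torque"])
c=ctrl.capture("scene");show(c,200,150,270,220,"pics/s5.png",7)
E
```

```text
time_s: 5.87
tcp_pos: [0.527, -0.0214, 0.1344]
tool_rot: [-0.0, 0.678, 0.735, -0.0]
wrist_force: [-0.5, 0.9, 0.3]
grip_width: 0.014
time_s: 6.45
tcp_pos: [0.5271, -0.0214, 0.1344]
tool_rot: [-0.0, 0.678, 0.735, -0.0]
wrist_force: [-1.3, -0.2, -0.7]
grip_width: 0.0139
[ 0.52713784 -0.02138301  0.13444179] 0.01388742241001775 [-1.28981134 -0.17861194 -0.74706945] [-0.04324355  0.28284195  0.01424412]
```

View pics/s5.png

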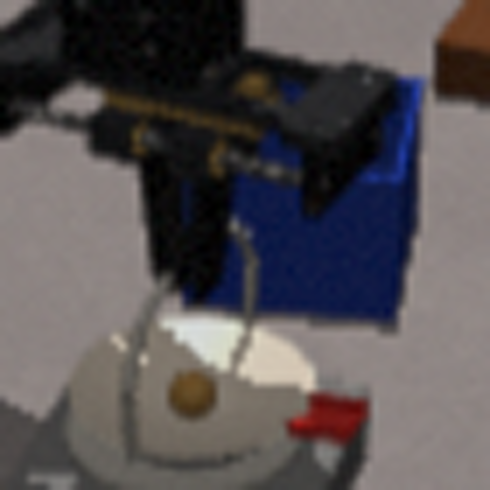

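The handle is gripped (14 mm opening) and the ball is still in the middle. Lifting slowly.

```bash
python3 -m crank '[{"gripper":1,"dx":0,"dy":0,"dz":-0.001,"spin":0},{"gripper":1,"dx":0,"dy":0,"dz":-0.002,"spin":0},{"gripper":1,"dx":0,"dy":0,"dz":-0.003,"spin":0},{"gripper":1,"dx":0,"dy":0,"dz":-0.004,"spin":0},{"gripper":1,"dx":0,"dy":0,"dz":-0.004,"spin":0},{"gripper":1,"dx":0,"dy":0,"dz":-0.003,"spin":0},{"gripper":1,"dx":0,"dy":0,"dz":-0.002,"spin":0},{"gripper":1,"dx":0,"dy":0,"dz":-0.001,"spin":0}]'
python3 - <<'E'
from station import ctrl
from h import *
o=ctrl.observe()
print(o["tcp_pos"],o["grip_width"],o["wrist_force"],o["ft_torque"])
c=ctrl.capture("scene");show(c,200,140,270,220,"pics/s6.png",7)
E
```

```text
time_s: 7.17
tcp_pos: [0.5277, -0.0215, 0.1554]
tool_rot: [0.0, 0.678, 0.735, 0.0]
wrist_force: [-0.8, -0.3, -3.4]
grip_width: 0.0138
[ 0.52769455 -0.02147113  0.15536629] 0.013817142743388975 [-0.83240937 -0.29938258 -3.42449634] [-0.03841661 -0.14242519 -0.00213592]
```

View pics/s6.png

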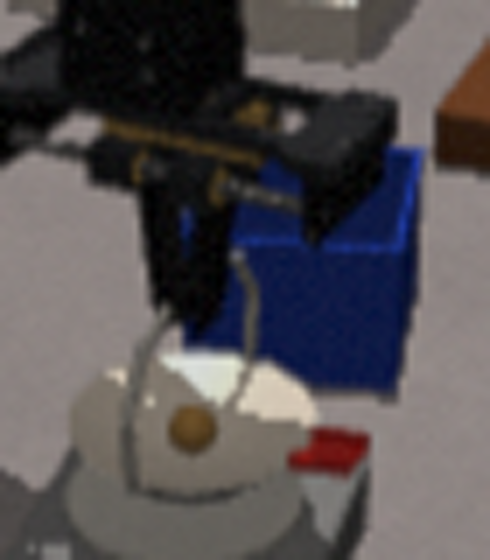

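The dish is off the scale, level, with the ball central (3.1 N carried). Continuing the lift.

```bash
python3 -m crank '[{"gripper":1,"dx":0,"dy":0,"dz":-0.002,"spin":0},{"gripper":1,"dx":0,"dy":0,"dz":-0.004,"spin":0},{"gripper":1,"dx":0,"dy":0,"dz":-0.005,"spin":0},{"gripper":1,"dx":0,"dy":0,"dz":-0.006,"spin":0},{"gripper":1,"dx":0,"dy":0,"dz":-0.006,"spin":0},{"gripper":1,"dx":0,"dy":0,"dz":-0.006,"spin":0},{"gripper":1,"dx":0,"dy":0,"dz":-0.006,"spin":0},{"gripper":1,"dx":0,"dy":0,"dz":-0.006,"spin":0}]'
python3 -m crank '[{"gripper":1,"dx":0,"dy":0,"dz":-0.006,"spin":0},{"gripper":1,"dx":0,"dy":0,"dz":-0.006,"spin":0},{"gripper":1,"dx":0,"dy":0,"dz":-0.006,"spin":0},{"gripper":1,"dx":0,"dy":0,"dz":-0.006,"spin":0},{"gripper":1,"dx":0,"dy":0,"dz":-0.006,"spin":0},{"gripper":1,"dx":0,"dy":0,"dz":-0.004,"spin":0},{"gripper":1,"dx":0,"dy":0,"dz":-0.002,"spin":0},{"gripper":1,"dx":0,"dy":0,"dz":0,"spin":0}]'
python3 -m crank '[{"gripper":1,"dx":0,"dy":0,"dz":0,"spin":0.01},{"gripper":1,"dx":0,"dy":0,"dz":0,"spin":0.02},{"gripper":1,"dx":0,"dy":0,"dz":0,"spin":0.03},{"gripper":1,"dx":0,"dy":0,"dz":0,"spin":0.03},{"gripper":1,"dx":0,"dy":0,"dz":0,"spin":0.03},{"gripper":1,"dx":0,"dy":0,"dz":0,"spin":0.03},{"gripper":1,"dx":0,"dy":0,"dz":0,"spin":0.02},{"gripper":1,"dx":0,"dy":0,"dz":0,"spin":0.01}]'
python3 - <<'E'
from station import ctrl
from h import *
o=ctrl.observe()
q=o["tool_rot"];M=R.from_quat([q[1],q[2],q[3],q[0]]).as_matrix()
print(o["tcp_pos"],o["grip_width"],o["wrist_force"],np.degrees(np.arctan2(M[1,1],M[0,1])))
c=ctrl.capture("scene");show(c,180,110,280,220,"pics/s7.png",5)
E
```

```text
time_s: 7.88
tcp_pos: [0.5275, -0.0214, 0.1965]
tool_rot: [0.0, 0.678, 0.735, 0.0]
wrist_force: [1.0, -0.4, -2.9]
grip_width: 0.014
time_s: 8.55
tcp_pos: [0.5276, -0.0215, 0.2324]
tool_rot: [0.0, 0.678, 0.735, 0.0]
wrist_force: [0.8, -0.1, -3.7]
grip_width: 0.0137
time_s: 9.22
tcp_pos: [0.5272, -0.0214, 0.2312]
tool_rot: [-0.0, 0.741, 0.671, -0.0]
wrist_force: [0.4, -0.1, -4.0]
grip_width: 0.0139
[ 0.52716905 -0.02139331  0.23122571] 0.013861968397056558 [ 0.41939723 -0.08727147 -3.96722729] -5.689253351943382
```

View pics/s7.png

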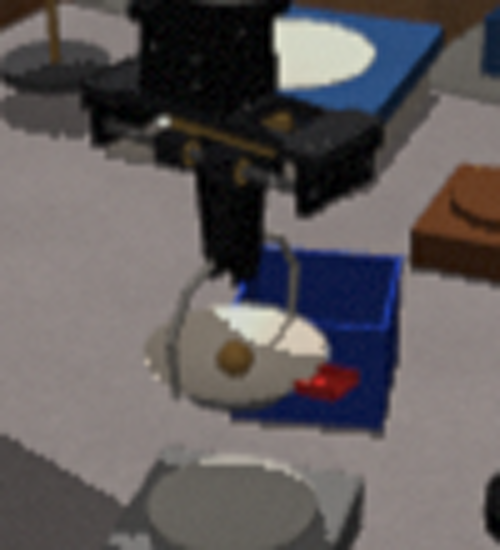

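Dish level at about 97 mm lift, ball central, and the lip is turning the right way. Continuing the turn.

```bash
python3 -m crank '[{"gripper":1,"dx":0,"dy":0,"dz":0,"spin":0.01},{"gripper":1,"dx":0,"dy":0,"dz":0,"spin":0.02},{"gripper":1,"dx":0,"dy":0,"dz":0,"spin":0.03},{"gripper":1,"dx":0,"dy":0,"dz":0,"spin":0.04},{"gripper":1,"dx":0,"dy":0,"dz":0,"spin":0.05},{"gripper":1,"dx":0,"dy":0,"dz":0,"spin":0.05},{"gripper":1,"dx":0,"dy":0,"dz":0,"spin":0.05},{"gripper":1,"dx":0,"dy":0,"dz":0,"spin":0.05}]'
python3 -m crank '[{"gripper":1,"dx":0,"dy":0,"dz":0,"spin":0.05},{"gripper":1,"dx":0,"dy":0,"dz":0,"spin":0.05},{"gripper":1,"dx":0,"dy":0,"dz":0,"spin":0.05},{"gripper":1,"dx":0,"dy":0,"dz":0,"spin":0.05},{"gripper":1,"dx":0,"dy":0,"dz":0,"spin":0.05},{"gripper":1,"dx":0,"dy":0,"dz":0,"spin":0.05},{"gripper":1,"dx":0,"dy":0,"dz":0,"spin":0.05},{"gripper":1,"dx":0,"dy":0,"dz":0,"spin":0.05}]'
python3 -m crank '[{"gripper":1,"dx":0,"dy":0,"dz":0,"spin":0.05},{"gripper":1,"dx":0,"dy":0,"dz":0,"spin":0.05},{"gripper":1,"dx":0,"dy":0,"dz":0,"spin":0.05},{"gripper":1,"dx":0,"dy":0,"dz":0,"spin":0.05},{"gripper":1,"dx":0,"dy":0,"dz":0,"spin":0.04},{"gripper":1,"dx":0,"dy":0,"dz":0,"spin":0.03},{"gripper":1,"dx":0,"dy":0,"dz":0,"spin":0.02},{"gripper":1,"dx":0,"dy":0,"dz":0,"spin":0.01}]'
python3 -m crank '[{"gripper":1,"dx":0,"dy":0,"dz":0,"spin":0},{"gripper":1,"dx":0,"dy":0,"dz":0,"spin":0}]'
python3 - <<'E'
from station import ctrl
from h import *
o=ctrl.observe()
q=o["tool_rot"];M=R.from_quat([q[1],q[2],q[3],q[0]]).as_matrix()
print(o["time_s"],o["tcp_pos"],o["grip_width"],o["wrist_force"],np.degrees(np.arctan2(M[1,1],M[0,1])))
G=None
for n in("scene","top"):
    c=ctrl.capture(n); p=c["pixels"].astype(int); r,g,b=p[...,0],p[...,1],p[...,2]
    if n=="scene": cs=c; show(c,170,110,290,260,"pics/s8.png",4)
    else: ct=c; show(c,220,150,360,250,"pics/t8.png",5)
    for s,ce in blobs((r>2.5*g)&(r>2.5*b)&(r>90),6):
        print(n,s,ce,onz(c,*ce,.172))
print("carton rim",onz(ct,325.7,180.1,.09))
E
```

```text
time_s: 9.93
tcp_pos: [0.5273, -0.0214, 0.2316]
tool_rot: [-0.0, 0.834, 0.552, -0.0]
wrist_force: [0.3, -0.3, -3.6]
grip_width: 0.0138
time_s: 10.6
tcp_pos: [0.5273, -0.0214, 0.2316]
tool_rot: [-0.0, 0.927, 0.375, -0.0]
wrist_force: [0.3, -0.4, -2.3]
grip_width: 0.0139
time_s: 11.27
tcp_pos: [0.5273, -0.0214, 0.2317]
tool_rot: [-0.0, 0.972, 0.234, -0.0]
wrist_force: [-0.4, -0.5, -2.8]
grip_width: 0.0138
time_s: 11.43
tcp_pos: [0.5273, -0.0214, 0.2317]
tool_rot: [-0.0, 0.972, 0.234, 0.0]
wrist_force: [0.5, -0.3, -3.8]
grip_width: 0.0136
11.4333 [ 0.52734378 -0.02139329  0.23165535] 0.013616972372657216 [ 0.53198305 -0.27838591 -3.79438602] -62.900876338049294
scene [221, 189, 9, 5, 32] [224.7, 191.5] [ 0.55800448 -0.07830014  0.172     ]
carton rim [ 0.60355393 -0.24595045  0.09      ]
```

View pics/s8.png

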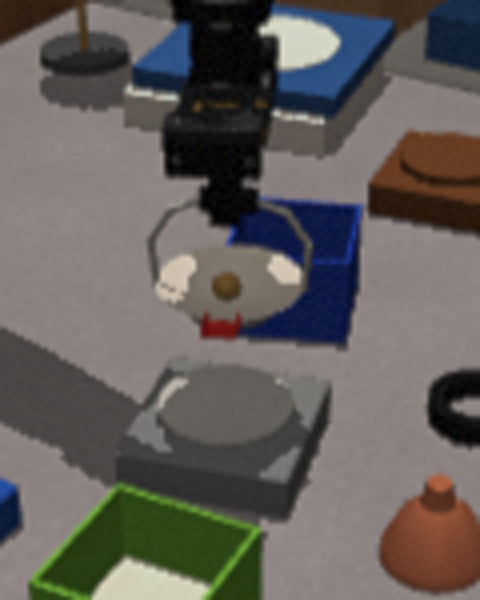

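View pics/t8.png

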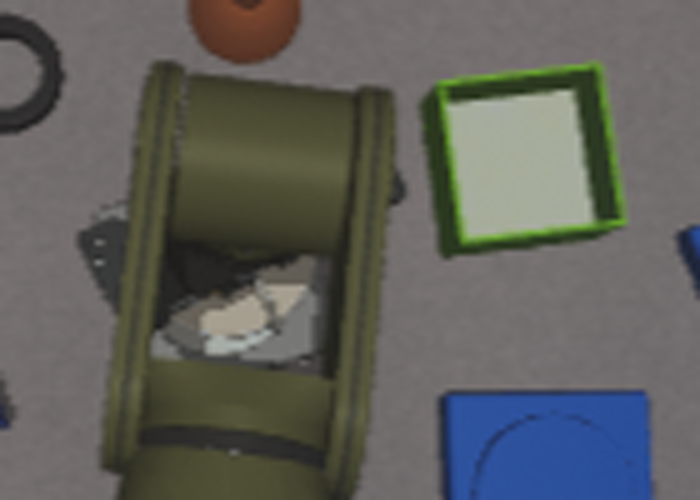

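The dish is level with the ball central. The lip bearing (−62°) agrees with the tool (−63°), and the target is −71°, so a final 0.145 rad remains. The scale also needs a check.

```bash
python3 -m crank '[{"gripper":1,"dx":0,"dy":0,"dz":0,"spin":0.01},{"gripper":1,"dx":0,"dy":0,"dz":0,"spin":0.025},{"gripper":1,"dx":0,"dy":0,"dz":0,"spin":0.035},{"gripper":1,"dx":0,"dy":0,"dz":0,"spin":0.035},{"gripper":1,"dx":0,"dy":0,"dz":0,"spin":0.025},{"gripper":1,"dx":0,"dy":0,"dz":0,"spin":0.015},{"gripper":1,"dx":0,"dy":0,"dz":0,"spin":0},{"gripper":1,"dx":0,"dy":0,"dz":0,"spin":0}]'
python3 -m crank '[{"gripper":1,"dx":0,"dy":0,"dz":0,"spin":0},{"gripper":1,"dx":0,"dy":0,"dz":0,"spin":0},{"gripper":1,"dx":0,"dy":0,"dz":0,"spin":0},{"gripper":1,"dx":0,"dy":0,"dz":0,"spin":0},{"gripper":1,"dx":0,"dy":0,"dz":0,"spin":0},{"gripper":1,"dx":0,"dy":0,"dz":0,"spin":0},{"gripper":1,"dx":0,"dy":0,"dz":0,"spin":0},{"gripper":1,"dx":0,"dy":0,"dz":0,"spin":0}]'
python3 - <<'E'
from station import ctrl
from h import *
o=ctrl.observe()
q=o["tool_rot"];M=R.from_quat([q[1],q[2],q[3],q[0]]).as_matrix()
print(o["time_s"],o["tcp_pos"],np.abs(o["dq"]).max(),o["wrist_force"],np.degrees(np.arctan2(M[1,1],M[0,1])))
c=ctrl.capture("scene"); p=c["pixels"].astype(int); r,g,b=p[...,0],p[...,1],p[...,2]
show(c,190,150,270,240,"pics/s9.png",6)
for s,ce in blobs((r>2.5*g)&(r>2.5*b)&(r>90),6): 
    x=onz(c,*ce,.172); d=x-o["tcp_pos"];print(ce,x,np.degrees(np.arctan2(d[1],d[0])))
for s,ce in blobs((r>1.5*b)&(r>60)&(g<r)&(r<2.5*g),8):
    if 215<ce[0]<240 and 170<ce[1]<190: print("ball",s,ce,onz(c,*ce,.172))
print("platter",onz(c,170+227/4-.5,110+405/4-.5,.055))
t=ctrl.capture("top");print("box",onz(t,262.9,205.1,.042))
E
```

```text
time_s: 12.2
tcp_pos: [0.5273, -0.0214, 0.2316]
tool_rot: [0.0, 0.987, 0.163, -0.0]
wrist_force: [-0.1, -0.2, -3.7]
grip_width: 0.0137
time_s: 12.87
tcp_pos: [0.5273, -0.0214, 0.2317]
tool_rot: [0.0, 0.987, 0.163, -0.0]
wrist_force: [-1.4, 0.7, -3.1]
grip_width: 0.0141
12.8667 [ 0.5273429  -0.02142393  0.23166949] 0.0009798133341555261 [-1.40750996  0.65027587 -3.14734515] -71.21705865595051
[221.0, 191.6] [ 0.5486183  -0.08470515  0.172     ] -71.41714576457856
ball [223, 178, 7, 7, 38] [226.1, 181.1] [ 0.52796445 -0.02386546  0.172     ]
platter [ 0.52672768 -0.02445277  0.055     ]
box [ 0.52193702 -0.01905089  0.042     ]
```

View pics/s9.png

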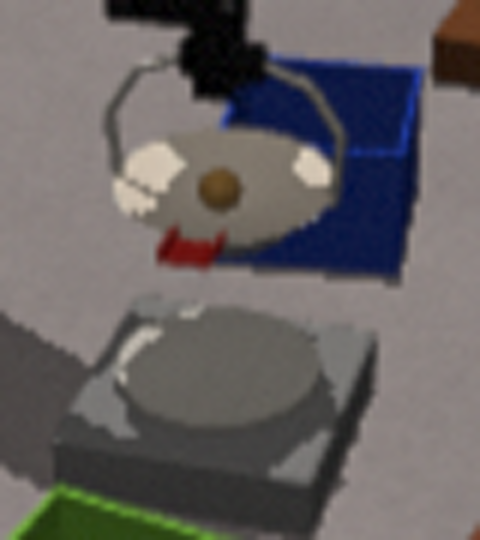

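Final picture: dish level over the platter, ball in its middle (226,181), lip (221,192) bearing −71.4° against the target −71.2°. Handing in.

```bash
python3 -c "
from station import ctrl
print(ctrl.close_job())"
```

```text
the job is handed in; nothing more can be done
None
```

I gripped the dish by its black handle and lifted it about 97 mm clear of the scale. I then turned it clockwise (seen from above) by about 76° to the green carton on the robot's right, and handed the job in with the dish still held there.

My last checks, at 12.9 s:
- **Aim:** the lip bears −71.4° by camera and −71.2° by the tool pose. The carton's middle is at −71.2°.
- **Ball and level:** the ball measured about 3 mm from the dish's middle. The dish looked level in the image, and the tool axis was vertical.
- **Position:** the dish is within about 6 mm of the platter's centre. My two estimates of that centre differ by about 7 mm, well inside the 40 mm allowed.
- **Stillness and grip:** the joints were practically at rest, with a 14 mm grip opening and about 3 N carried.

My first set of moves was refused because each row needs all five keys; nothing moved. In the last picture the arm hid the dish from the top camera, so the final lip and ball readings come from the scene camera alone. I did not re-measure the cartons, the lampshade or the tape at the end, but nothing came near them.

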